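# Seat the combination lock, dial it open and hold it up by its open shackle

## Task

Stand the closed combination lock upright in the pocket of the wooden bench holder (either way round), fully down on the pocket's floor, and let go of it. With the lock seated there, turn its dial click by click until the arrow nose points at the long raised bar mark at that end of the lock, then take the shackle and pull it straight up to its full travel, so that the lock is open. Keep pulling to lift the whole open lock out of the holder by its shackle, and finish while still holding it there in the air, upright and still, its underside at least 10 cm above the bench; do not put it down or let go.

Things in the scene. Friction and masses are not known exactly. Their poses are not given: they have to be found in the camera images.
- lock: the loose combination lock, steel block 116 (its x) x 52 (its y) x 74 (z) mm, about 0.47 kg, standing upright on the bench; on its top a dial at the +x end and a U-shaped shackle at the -x end, rising at most 34 mm over the top face. Origin: centre of its underside; z up. Balance point near mid-length: pick it up across its 52 mm width there, in the upper 40 mm. It fits the pocket either way round
- dial_grip (a point): centre of the dial's bar grip, on the dial's vertical axis, 33 mm from the lock's middle towards its +x and 18 mm above its top face. The bar is 12 mm wide, 38 mm long and 20 mm tall, on a black disc 37 mm across and 8 mm high; one end is a pointed nose. The point's +x axis points along the bar to the nose; z up
- lock_dial (a joint): dial angle, rad, clockwise from above; 0 = nose along the lock's +x axis, at the raised dark bar mark, 5 mm wide, that runs over the edge there (open). Range -1.75 to 0.5, starts in a notch, -1.3 to -0.4. Sprung notches every 0.419, one at 0, shown by dots; a click takes 0.1 to 0.2 N m; let go, it snaps into the nearest notch. Shackle free only within about 0.15 of 0; the notch past 0 is locked
- shackle_grip (a point): middle of the shackle's top bar, 33 mm from the lock's middle towards its -x, 28 mm above its top face when shut. The bar has flat sides: 10 mm thick along the lock's x, 40 mm long along its y, 12 mm tall, 22 mm of open space below it between two 10 mm legs. It carries the lock's weight if gripped firmly (60 N or more). Axes as the lock's
- lock_shackle (a joint): how far the shackle is drawn out of the lock, m: 0 shut, 0.020 fully open (a stop). Slides with about 1 N and falls shut when let go; with the dial off 0 it rises 1.5 mm and jams, and pulling on lifts the whole lock
- holder: the fixed wooden holder screwed to the bench, a block 160 (its x) x 92 (its y) x 30 (z) mm with one rectangular pocket in the middle of its top for the lock's lower end. Origin: centre of its underside on the bench; x along the pocket's length
- holder_mouth (a point): centre of the pocket's mouth, on the holder's top face 30 mm above the bench. Pocket 119 mm along the holder's x, 55 mm along its y, 24 mm deep (floor 6 mm above the bench), rim chamfered 3 mm
There are look-alikes about, which are no part of the job. Several things have the shape of the lock; the one meant has the colours described above.

How it is judged:
On the way, in this order (a step that is already met when the one before it is completed fails the run):
1. the lock stands fully down in the pocket, shut, and has been let go (horizontal distance between lock and holder_mouth below 0.006 m and z of lock in the frame of holder below 0.009 m and angle between the x axis of lock and the x axis of holder, either way round below 0.07 rad and angle between lock's own z axis and vertical below 0.05 rad and value of joint lock_shackle below 0.004 m and contact force between the fingers and lock below 0.3 N), for 0.2 s.
2. the dial stands at the open mark while the lock is seated and still shut (value of joint lock_dial between -0.14 and 0.14 rad and value of joint lock_shackle below 0.004 m and z of lock in the frame of holder below 0.012 m and horizontal distance between lock and holder_mouth below 0.008 m), for 0.2 s.
3. the shackle is drawn fully up (value of joint lock_shackle above 0.016 m), for 0.1 s.
At the end, for the whole second after the job is handed in: the lock hangs from the fingers by its shackle, drawn out at least 16 of its 20 mm, the dial within 0.17 rad of the open mark, the lock's underside at least 95 mm above the bench, upright within 0.3 rad, still, held by the gripper and clear of the holder (value of joint lock_shackle above 0.016 m and value of joint lock_dial between -0.17 and 0.17 rad and height (world z) of lock above 0.095 m and angle between lock's own z axis and vertical below 0.3 rad and linear speed of lock below 0.04 m/s and contact force between lock and holder below 0.2 N and contact force between the fingers and lock above 3 N); the arm keeps its last pose, push and grip.
It also fails if it takes over 72 s, if anything falls off the work surface, if the arm or the gripper's body presses on something with over 40 N, if the wrist force passes 120 N, or if a joint passes its speed limit or range.

## Robot

A 6-joint arm with a two-finger parallel gripper is mounted at the origin on a cart in front of the work surface, level with it; the furniture and walls round the work are solid. World frame = base frame: x ahead of the robot, y to its left, z up, the work surface at z = 0. Lengths are in m, angles in rad, forces in N, time in s.
With the tool pointing down it reaches from about 0.3 to 0.775 m from the base axis. Payload 14.6 kg.
Tool frame: the origin (TCP) lies at the very end of the fingers, on their centre line; the grasp point (between the pads) lies 19 mm behind it (ctrl.hold_point_z is the distance from the TCP to the grasp point, in m); x points along the fingers, y is the direction in which the jaws open and shut, and the axes are right-handed (so a half turn about x gives the same grasp; the last joint's range is limited). The gripper opens to 94 mm and grips with 3 to 60 N. Pads are 16 mm wide; open, the fingers measure 119 mm over their backs; the gripper's body (75 mm by 177 mm) begins 78 mm behind the grasp point.
Start: joints at [1.251, 0.3, 1.521, -0, 1.321, -0.067], TCP at [0.138, 0.533, 0.205] pointing down, gripper open.
Joint ranges: [-3.03, 3.03], [-0.79, 2.21], [0.23, 2.52], [-1.04, 4.18], [0, 3.07], [-2.55, 2.55]. Speed limits (rad/s): [2.22, 2.22, 2.57, 3.14, 3.14, 3.14].

## Interface

Orientations are given as [roll, pitch, yaw] about the fixed x, y, z axes, in that order (R = Rz(yaw) Ry(pitch) Rx(roll)).
In Python, from station import get_obs, camera, ticket, ctrl gives the robot as it stands.
- The arm moves only by the tool step_arm, never from a script. Its argument "motion" is a list that holds one entry, the list of rows, each a list of 6 numbers: the shift along the tool's x, y, z in m, then the turn, a rotation vector about the tool's x, y, z in degrees. A call has 1 to 12 rows; each row shifts and turns the commanded pose from where the row before left it, along the tool's axes as they then stand; what a row does not reach is not made up. A row lasts 1/8 s, in which the tool goes at most 62.5 mm and 10.7 degrees, less where a joint would pass 70% of its speed; a pose out of reach is approached as far as the arm can. A call is refused whole if a number of a shift passes 0.0625 or a number of a turn 10.7, either way. A call with a gripper value outside its range is refused whole. "fingers" is the finger opening in m, from 0 to 0.094, set as the call begins (left out, the last holds). The fingers move at their own pace and stop on an object; "squeeze" is the grip in N (left out, the last holds). Time passes only in rows, so rows that do not move let the fingers close. It gives the time, the measured TCP pose, the force and the opening at its end, in the units of the state.
- get_obs(): the state, without advancing time (a new reading comes with each control period).
- camera(name): name is "scene" or "top" or "wrist"; returns a dict with "pixels" (400x640x3 uint8, red, green, blue), "fx", "fy", "cx", "cy" (pixels), "extrinsics" (4x4, takes a point from world to camera coordinates); the wrist camera has in their place "T_tool_cam" (4x4, takes a point from camera to tool coordinates, whose origin is the TCP and whose axes are the tool frame's). Camera axes: x right, y up, looking along -z (the intrinsics and any distortion apply to the point x, -y, -z); pixel columns grow to the right and rows downward; lengths in m; the calibration is good to about 2 mm. A picture is of the moment at which its call begins: read the wrist's pose just before it. There is no depth.
- ticket.hand_in(): hands the job in, once; it reports no verdict.
The state is a dict: "time_s": time; "qpos": joint angles; "joint_vel": joint speeds; "tau": joint torques, N m; "ee_pos": TCP position; "eef_rot": TCP orientation; "force": force on the tool from outside, world axes, zero at the start; "moment": the same for the moment, N m; "grip_width": finger opening in m.
Only numpy, scipy, OpenCV 4.12 (cv2) and the standard library are available. Lean on these libraries where they do the work, as an engineer would, in place of code of your own. Each camera call takes 0.05 s, during which the arm holds its last target.

## Working session

There is one attempt and no reset: what is moved stays moved. The work goes in short steps, Python scripts to look and compute and a tool call to move; the robot and the scene stay as the last step left them, time stands still between calls to the robot, and variables do not carry over. Pictures are saved under pics/ and viewed, and the job is handed in when it is done.

Besides the shell and the picture viewer there is one more tool, called after "Request:" as name(argument=value, ...) on one line, values as JSON. step_arm: Moves the arm, as the interface text tells. Its arguments: {"type":"object","properties":{"motion":{"type":"array","items":{"type":"array","items":{"type":"array","items":{"type":"number"}}}},"fingers":{"type":"number"},"squeeze":{"type":"number"}},"required":["motion"]}

```bash
ls; mkdir -p pics; python3 - <<'E'
from station import get_obs, camera, ticket, ctrl
import cv2
print(get_obs()); print(ctrl.hold_point_z)
for n in ["scene","top","wrist"]:
    c=camera(n); cv2.imwrite(f"pics/{n}0.png",c["pixels"][:,:,::-1])
    print(n,{k:v for k,v in c.items() if k!="pixels"})
E
```

```text
pics
{'time_s': 0.0, 'qpos': array([ 1.25141913e+00,  3.00465246e-01,  1.52157689e+00,  1.73073276e-05,
        1.32067560e+00, -6.65889656e-02]), 'joint_vel': array([ 0.00071327, -0.00076748, -0.00084668,  0.00033708, -0.00090952,
        0.00152766]), 'tau': array([-7.88272810e-04, -5.31800008e+01, -3.52737951e+01,  7.08070910e-02,
        2.44584319e-02, -7.28276336e-05]), 'ee_pos': array([0.13747   , 0.53228019, 0.20489131]), 'eef_rot': array([-1.65228441,  1.56967112, -1.90507694]), 'force': array([-0.15109296, -0.21855727,  0.34271763]), 'moment': array([ 0.02988385,  0.00239557, -0.06117318]), 'grip_width': 0.09381933288982772}
0.0188
scene {'fx': 376.6363725691864, 'fy': 376.6363725691864, 'cx': 312.6426467109683, 'cy': 194.77126478438544, 'extrinsics': array([[ 0.97955262,  0.20104616,  0.00755653, -0.4858569 ],
       [-0.17951564,  0.85645841,  0.48399703, -0.26200835],
       [ 0.09083389, -0.47545708,  0.87503701, -1.15872395],
       [ 0.        ,  0.        ,  0.        ,  1.        ]])}
top {'fx': 411.9834163293218, 'fy': 411.9834163293218, 'cx': 316.8065611236696, 'cy': 189.91559388041125, 'extrinsics': array([[ 0.02194777, -0.99967871,  0.01267954,  0.33641795],
       [ 0.99373717,  0.02320373,  0.10930705, -0.47141431],
       [-0.10956614,  0.01020108,  0.99392716, -1.21438723],
       [ 0.        ,  0.        ,  0.        ,  1.        ]])}
wrist {'fx': 318.3223512665175, 'fy': 318.3223512665175, 'cx': 317.48720282389496, 'cy': 202.17919391205683, 'T_tool_cam': array([[ 1.46570954e-04,  2.89542371e-01, -9.57165186e-01,
        -1.78968510e-01],
       [ 9.99999979e-01, -1.77138501e-04,  9.95458785e-05,
        -2.22765857e-04],
       [-1.40728057e-04, -9.57165181e-01, -2.89542391e-01,
        -8.42774953e-02],
       [ 0.00000000e+00,  0.00000000e+00,  0.00000000e+00,
         1.00000000e+00]])}
```

View pics/scene0.png

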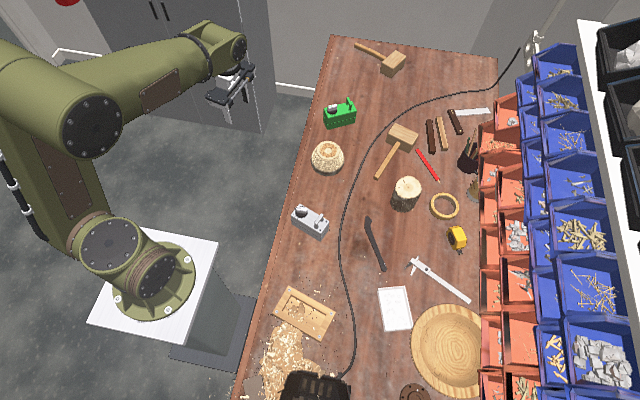

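View pics/top0.png

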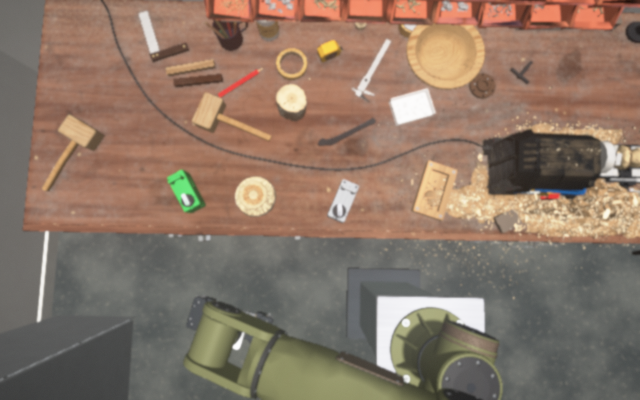

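View pics/wrist0.png

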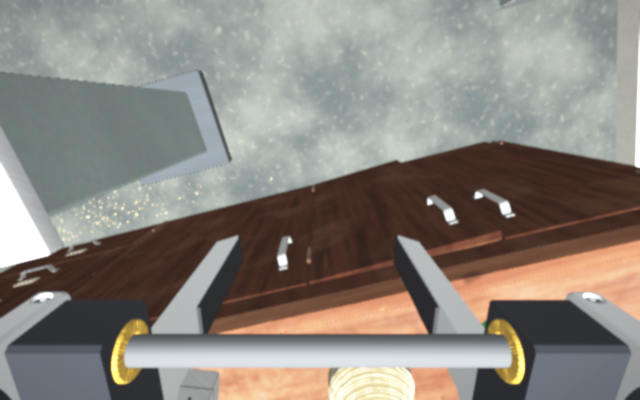

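The top view shows two lock-shaped blocks: steel-grey at (343,200) and green at (184,190). The steel one fits the description. The holder is at (435,190). I'll enlarge these to confirm.

```bash
cat > h.py <<'E'
import numpy as np, cv2
from station import get_obs, camera, ticket, ctrl
from scipy.spatial.transform import Rotation as R
def ray(c,u,v,T_wc):
    d=np.array([(u-c["cx"])/c["fx"],-(v-c["cy"])/c["fy"],-1.0])
    return T_wc[:3,3],T_wc[:3,:3]@d
def px2w(c,u,v,z,T_wc=None):
    if T_wc is None: T_wc=np.linalg.inv(c["extrinsics"])
    o,d=ray(c,u,v,T_wc); s=(z-o[2])/d[2]; return (o+s*d)
def w2px(c,p,T_wc=None):
    E=np.linalg.inv(T_wc) if T_wc is not None else c["extrinsics"]
    q=E@np.append(p,1); return np.array([c["cx"]+c["fx"]*q[0]/-q[2], c["cy"]-c["fy"]*q[1]/-q[2]])
def tool(o=None):
    o=o or get_obs(); T=np.eye(4); T[:3,:3]=R.from_euler('xyz',o["eef_rot"]).as_matrix(); T[:3,3]=o["ee_pos"]; return T
def crop(img,x0,y0,x1,y1,k,f):
    cv2.imwrite(f,cv2.resize(img[y0:y1,x0:x1,::-1],None,fx=k,fy=k,interpolation=cv2.INTER_CUBIC))
E
python3 - <<'E'
from h import *
im=cv2.imread("pics/top0.png")[:,:,::-1]; crop(im,310,150,470,230,5,"pics/top0c.png")
im=cv2.imread("pics/scene0.png")[:,:,::-1]; crop(im,260,190,360,350,4,"pics/sc0c.png")
E
```

```text
(no output)
```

View pics/top0c.png

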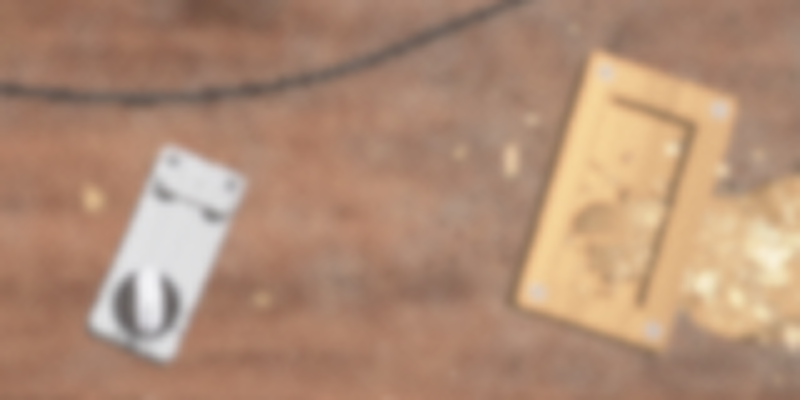

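```bash
python3 - <<'E'
import cv2
im=cv2.imread("pics/scene0.png"); cv2.imwrite("pics/sc0d.png",cv2.resize(im[195:345,265:345],None,fx=4,fy=4,interpolation=2))
E
```

```text
(no output)
```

View pics/sc0d.png

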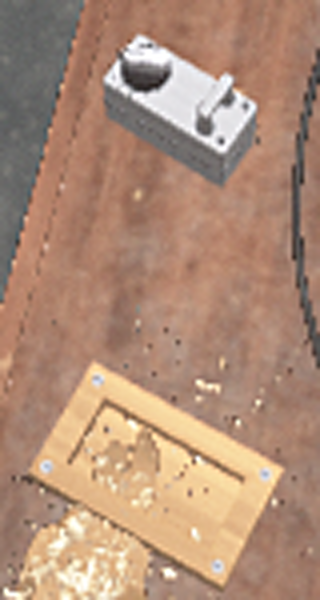

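The crops confirm it. The steel lock has its dial (black disc, bright bar) at the end nearest the robot and its shackle at the far end. The holder is parallel-ish at right. Next I'll measure both.

```bash
python3 - <<'E'
from h import *
c=camera("top"); print("cam", np.linalg.inv(c["extrinsics"])[:3,3])
def go(name,cs,z):
    P=np.array([px2w(c,310+u/5,150+v/5,z)[:2] for u,v in cs])
    ctr=P.mean(0); far=(P[0]+P[1])/2; near=(P[2]+P[3])/2
    d=near-far
    print(name,ctr.round(4),"len",np.linalg.norm(d).round(4),"wid",np.linalg.norm(P[0]-P[1]).round(4),np.linalg.norm(P[2]-P[3]).round(4),"yaw far->near deg",np.degrees(np.arctan2(d[1],d[0])).round(2))
go("lock",[(165,143),(247,178),(170,362),(88,328)],.074)
go("holder",[(593,50),(738,98),(660,352),(515,305)],.030)
T=tool(); print(T.round(3))
E
```

```text
cam [0.32802257 0.3596365  1.25427573]
lock [0.4294 0.27  ] len 0.1157 wid 0.0515 0.0507 yaw far->near deg 158.32
holder [ 0.4708 -0.0086] len 0.1622 wid 0.0918 0.0903 yaw far->near deg 162.62
[[-0.     0.25   0.968  0.138]
 [-0.001  0.968 -0.25   0.532]
 [-1.    -0.001 -0.     0.205]
 [ 0.     0.     0.     1.   ]]
```

Request:
step_arm(motion=[[[0, 0, 0, 7.2, 0, 0], [0, -0.0135, 0.0368, 0, 0, 0], [0, -0.0135, 0.0368, 0, 0, 0], [0, -0.0135, 0.0368, 0, 0, 0], [0, -0.0135, 0.0368, 0, 0, 0], [0, -0.0135, 0.0368, 0, 0, 0], [0, -0.0135, 0.0368, 0, 0, 0], [0, -0.0135, 0.0368, 0, 0, 0], [0, -0.0135, 0.0368, 0, 0, 0], [0, -0.0135, 0.0368, 0, 0, 0], [0, -0.0135, 0.0368, 0, 0, 0], [0, 0, 0, 0, 0, 0]]], fingers=0.094)

```text
time_s: 1.7
ee_pos: [0.4308, 0.2696, 0.2051]
eef_rot: [-1.989, 1.57, -2.37]
force: [-0.5, 0.5, -0.4]
grip_width: 0.0939
```

```bash
python3 - <<'E'
from h import *
T=tool(); c=camera("wrist"); np.savez("w1.npz",T=T@c["T_tool_cam"]); cv2.imwrite("pics/w1.png",c["pixels"][:,:,::-1]); print(T.round(4), get_obs()["time_s"])
E
```

```text
[[-4.000e-04  3.721e-01  9.282e-01  4.308e-01]
 [-4.000e-04  9.282e-01 -3.721e-01  2.696e-01]
 [-1.000e+00 -5.000e-04 -2.000e-04  2.051e-01]
 [ 0.000e+00  0.000e+00  0.000e+00  1.000e+00]] 1.75
```

View pics/w1.png

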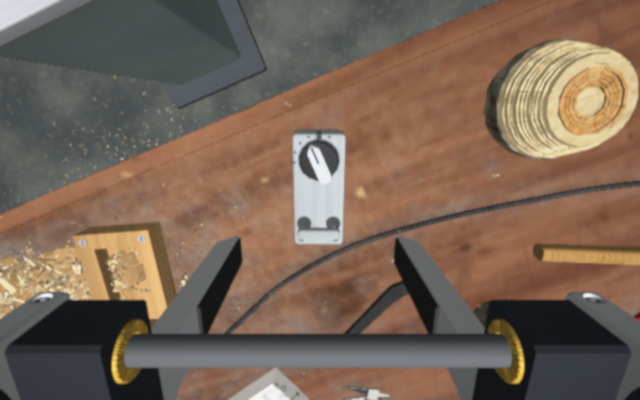

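```bash
python3 - <<'E'
from h import *
im=cv2.imread("pics/w1.png")[:,:,::-1]; crop(im,270,115,370,255,5.5/1.3,"pics/w1c.png")
E
```

```text
(no output)
```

View pics/w1c.png

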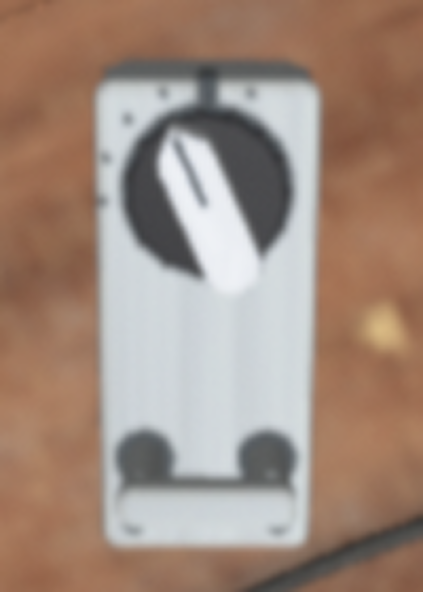

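```bash
python3 - <<'E'
from h import *
T=np.load("w1.npz")["T"]; c=camera("wrist")
k=5.5/1.3
P=np.array([px2w(c,270+u/k,115+v/k,.074,T)[:2] for u,v in [(105,547),(308,547),(322,82),(97,82)]])
ctr=P.mean(0); d=(P[2]+P[3]-P[0]-P[1])/2
print(ctr,np.linalg.norm(d),np.linalg.norm(P[0]-P[1]),np.linalg.norm(P[2]-P[3]),np.degrees(np.arctan2(d[1],d[0])))
TT=tool(); r=np.append(ctr,0)-TT[:3,3]; print("tool shift",TT[:3,:3].T@r)
print("yaw tooly",np.degrees(np.arctan2(TT[1,1],TT[0,1])))
E
```

```text
[0.4304012  0.27133367] 0.11436830061278336 0.05086896430416469 0.050853071939154386 157.89121122708647
tool shift [0.20528439 0.00061364 0.00089425]
yaw tooly 68.27891427248576
```

Request:
step_arm(motion=[[[0.03, 0.0005, 0.0005, 0, 0, 0], [0.03, 0, 0, 0, 0, 0], [0.03, 0, 0, 0, 0, 0], [0.03, 0, 0, 0, 0, 0], [0.026, 0, 0, 0, 0, 0], [0.02, 0, 0, 0, 0, 0], [0, 0, 0, 0, 0, 0]]])

```text
time_s: 2.68
ee_pos: [0.429, 0.2718, 0.0385]
eef_rot: [-2.304, 1.568, -2.681]
force: [0.8, -0.3, -0.0]
grip_width: 0.0942
```

Request:
step_arm(motion=[[[0, 0, 0, 0, 0, 0], [0, 0, 0, 0, 0, 0], [0, 0, 0, 0, 0, 0], [0, 0, 0, 0, 0, 0], [0, 0, 0, 0, 0, 0], [0, 0, 0, 0, 0, 0]]], fingers=0.03, squeeze=40)

```text
time_s: 3.42
ee_pos: [0.4304, 0.2713, 0.0396]
eef_rot: [-0.06, 1.571, -0.439]
force: [-1.4, -1.6, 3.8]
grip_width: 0.052
```

Request:
step_arm(motion=[[[-0.02, 0, 0, 0, 0, 0], [-0.04, 0, 0, 0, 0, 0], [-0.04, 0, 0, 0, 0, 0], [-0.04, 0, 0, 0, 0, 0], [-0.02, -0.012, 0.02, -2, 0, 0], [-0.015, -0.022, 0.036, -2.3, 0, 0], [-0.005, -0.022, 0.036, 0, 0, 0], [0, -0.022, 0.036, 0, 0, 0], [0, 0, 0, 0, 0, 0], [0, 0, 0, 0, 0, 0]]])

```text
time_s: 4.68
ee_pos: [0.526, 0.1566, 0.2186]
eef_rot: [-2.742, 1.569, -3.046]
force: [-0.2, 0.0, -6.1]
grip_width: 0.0518
```

```bash
python3 - <<'E'
from h import *
T=tool(); c=camera("wrist"); np.savez("w2.npz",T=T@c["T_tool_cam"]); cv2.imwrite("pics/w2.png",c["pixels"][:,:,::-1]); print(T.round(4), get_obs()["time_s"])
E
```

```text
[[-1.700e-03  2.990e-01  9.543e-01  5.260e-01]
 [-2.000e-04  9.543e-01 -2.990e-01  1.566e-01]
 [-1.000e+00 -7.000e-04 -1.600e-03  2.186e-01]
 [ 0.000e+00  0.000e+00  0.000e+00  1.000e+00]] 4.725
```

View pics/w2.png

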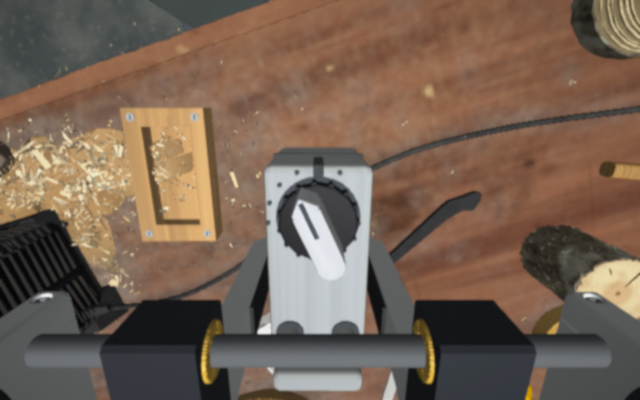

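The lock is held squarely at around (320,260). The holder at around (175,175) is fully visible, so I'll enlarge both.

```bash
python3 - <<'E'
from h import *
im=cv2.imread("pics/w2.png")[:,:,::-1]; crop(im,110,95,230,255,3.75,"pics/w2h.png"); crop(im,240,140,400,400,2.3,"pics/w2l.png")
E
```

```text
(no output)
```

View pics/w2h.png

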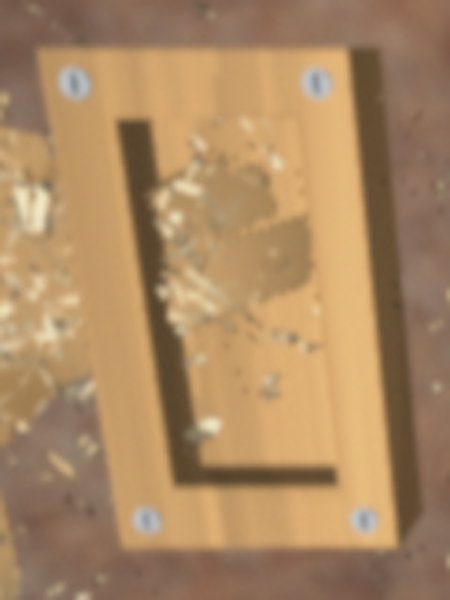

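View pics/w2l.png

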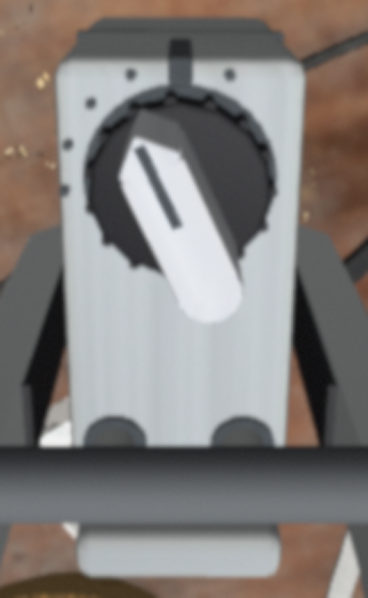

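```bash
python3 - <<'E'
from h import *
T=np.load("w2.npz")["T"]; c=camera("wrist")
k=3.75
def go(pts,z):
    P=np.array([px2w(c,110+u/k,95+v/k,z,T)[:2] for u,v in pts])
    ctr=P.mean(0); d=(P[0]+P[1]-P[2]-P[3])/2
    print(ctr,np.linalg.norm(d),np.linalg.norm(P[0]-P[1]),np.linalg.norm(P[2]-P[3]),np.degrees(np.arctan2(d[1],d[0])))
    return ctr
h=go([(38,48),(350,47),(398,549),(122,549)],.030)
m=go([(117,120),(302,120),(337,486),(178,486)],.030)
TT=tool(); k=2.3
zt=TT[2,3]+.0344
P=[px2w(c,240+u/k,140+v/k,zt,T) for u,v in [(57,62),(305,62)]]
for p in P: print("lock corner in tool", TT[:3,:3].T@(p-TT[:3,3]))
print(np.degrees(np.arctan2(TT[1,1],TT[0,1])))
print(np.degrees(np.arccos(-TT[2,0])))
E
```

```text
[ 0.4719928  -0.00799375] 0.16067801524005038 0.09225303961203819 0.09227835210496683 162.40429661881458
[ 0.47179363 -0.00598588] 0.1173295720893342 0.05560962254145956 0.05229768849595526 162.45800269217892
lock corner in tool [-0.03435599 -0.02475818 -0.05726293]
lock corner in tool [-0.03436566  0.02460465 -0.05722181]
72.66848436391483
0.04077277720968286
```

Request:
step_arm(motion=[[[0, -0.03, 0, 0, 0, 0], [0, -0.036, 0, 0, 0, 0], [0, -0.036, 0, 0, 0, 0], [0.02, -0.036, -0.001, 0, 0, 0], [0.03, -0.035, -0.0015, 0, 0, 0], [0.03, 0, 0, 0, 0, 0], [0.03, 0, 0, 0, 0, 0], [0, 0, 0, 0, 0, 0], [0, 0, 0, 0, 0, 0], [0, 0, 0, 0, 0, 0]]])

```text
time_s: 6.02
ee_pos: [0.473, -0.0077, 0.1107]
eef_rot: [0.209, 1.569, -0.094]
force: [0.6, -0.7, -4.9]
grip_width: 0.0517
```

```bash
cat > plan.py <<'E'
from h import *
import sys
x,y,z,yaw=map(float,sys.argv[1:5])
T=tool(); print("pos",T[:3,3].round(4),"yaw y",np.degrees(np.arctan2(T[1,1],T[0,1])).round(2),"tilt",np.degrees(np.arccos(-T[2,0])).round(2))
print("shift",(T[:3,:3].T@(np.array([x,y,z])-T[:3,3])).round(4),"turn about x",round(np.degrees(np.arctan2(T[1,1],T[0,1]))-yaw,2),"F",get_obs()["force"].round(1))
E
python3 plan.py 0.472 -0.0078 0.0456 72.4; python3 - <<'E'
from h import *
T=tool(); c=camera("wrist"); np.savez("w3.npz",T=T@c["T_tool_cam"]); cv2.imwrite("pics/w3.png",c["pixels"][:,:,::-1])
im=camera("scene")["pixels"]; crop(im,250,250,370,350,6,"pics/s3.png")
E
```

```text
pos [ 0.473  -0.0077  0.1107] yaw y 72.64 tilt 0.12
shift [ 0.0651 -0.0005 -0.0011] turn about x 0.24 F [ 0.6 -0.7 -4.9]
```

View pics/w3.png

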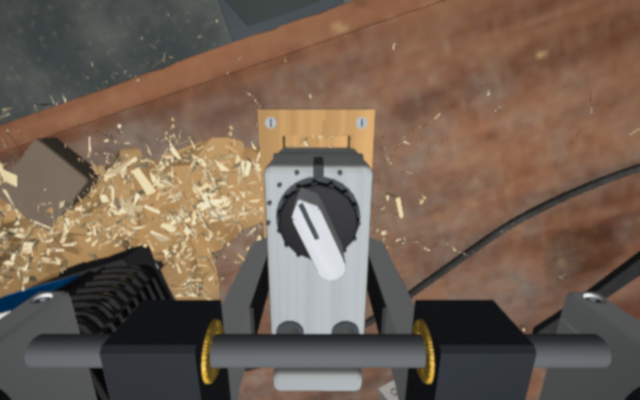

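View pics/s3.png

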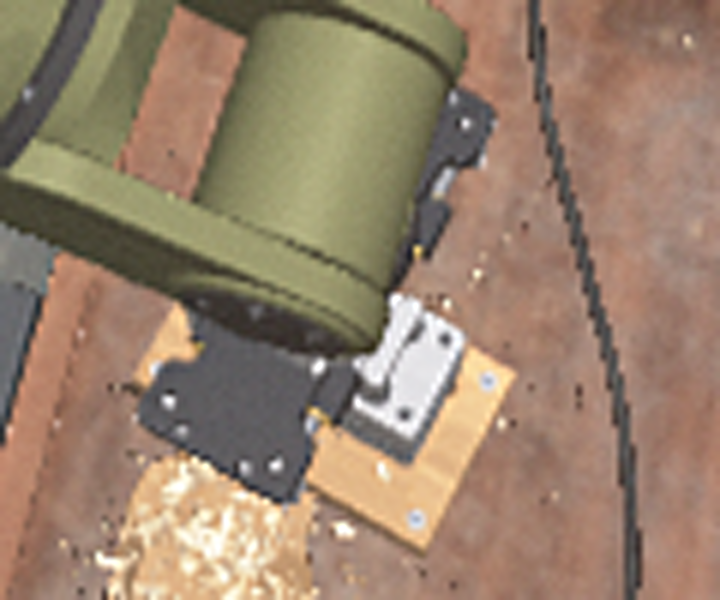

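```bash
python3 - <<'E'
from h import *
im=cv2.imread("pics/w3.png")[:,:,::-1]; crop(im,245,95,390,185,5,"pics/w3c.png")
T=np.load("w3.npz")["T"]; c=camera("wrist");TT=tool()
for u,v in [(258.5,110),(376,110),(284,136),(350,136)]:
    print(TT[:3,:3].T@(px2w(c,u,v,.03,T)-TT[:3,3]))
E
```

```text
[ 0.07999513 -0.04618422 -0.08076537]
[ 0.08001519  0.04584386 -0.08080901]
[ 0.08001988 -0.02681825 -0.06075521]
[ 0.08003141  0.02608431 -0.06077909]
```

View pics/w3c.png

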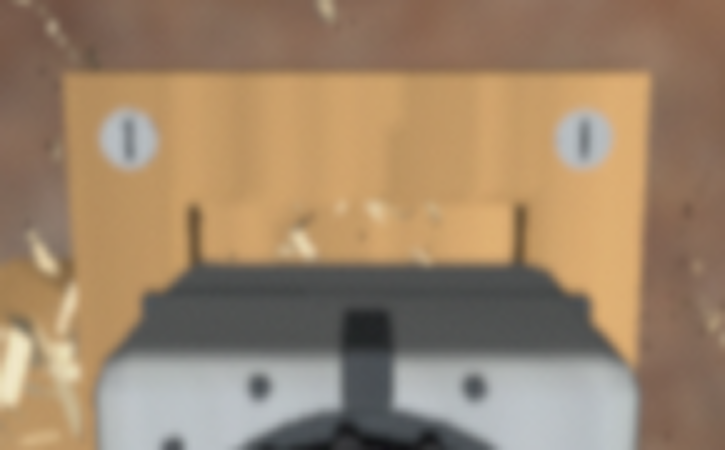

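Request:
step_arm(motion=[[[0.02, -0.0003, -0.0012, 0.2, 0, 0], [0.015, 0, 0, 0, 0, 0], [0.005, 0, 0, 0, 0, 0], [0.004, 0, 0, 0, 0, 0], [0.004, 0, 0, 0, 0, 0], [0.004, 0, 0, 0, 0, 0], [0, 0, 0, 0, 0, 0]]])

```text
time_s: 7.05
ee_pos: [0.4711, -0.0078, 0.0573]
eef_rot: [-2.968, 1.57, 3.009]
force: [0.0, 0.3, -5.1]
grip_width: 0.0516
```

```bash
python3 plan.py 0.472 -0.0078 0.0456 72.4
```

```text
pos [ 0.4711 -0.0078  0.0573] yaw y 72.42 tilt 0.02
shift [0.0117 0.0002 0.0009] turn about x 0.02 F [ 0.   0.3 -5.1]
```

Request:
step_arm(motion=[[[0.004, 0, 0, 0, 0, 0], [0.004, 0, 0, 0, 0, 0], [0.003, 0, 0, 0, 0, 0], [0.001, 0, 0, 0, 0, 0], [0, 0, 0, 0, 0, 0], [0, 0, 0, 0, 0, 0]]])

```text
time_s: 7.8
ee_pos: [0.4711, -0.0078, 0.0456]
eef_rot: [-2.758, 1.571, -3.065]
force: [-4.3, -0.0, 0.3]
grip_width: 0.0516
```

Request:
step_arm(motion=[[[0, 0, 0, 0, 0, 0], [0, 0, 0, 0, 0, 0], [0, 0, 0, 0, 0, 0], [0, 0, 0, 0, 0, 0], [0, 0, 0, 0, 0, 0]]], fingers=0.094)

```text
time_s: 8.43
ee_pos: [0.4712, -0.0078, 0.0455]
eef_rot: [0.095, 1.571, -0.212]
force: [0.1, -0.0, 0.4]
grip_width: 0.0933
```

Request:
step_arm(motion=[[[-0.02, 0, 0, 0, 0, 0], [-0.04, 0, 0, 0, 0, 0], [-0.04, 0, 0, 0, 0, 0], [-0.04, 0, 0, 0, 0, 0], [0, 0, 0, 0, 0, 0], [0, 0, 0, 0, 0, 0]]])

```text
time_s: 9.18
ee_pos: [0.4708, -0.0078, 0.1846]
eef_rot: [-2.893, 1.57, 3.083]
force: [-0.6, 0.4, -1.0]
grip_width: 0.0938
```

```bash
python3 - <<'E'
from h import *
T=tool(); c=camera("wrist"); np.savez("w4.npz",T=T@c["T_tool_cam"]); cv2.imwrite("pics/w4.png",c["pixels"][:,:,::-1])
crop(c["pixels"],250,90,390,290,4,"pics/w4c.png")
im=camera("scene")["pixels"]; crop(im,250,250,370,350,6,"pics/s4.png")
print(T.round(4),get_obs()["force"])
E
```

```text
[[-1.000e-03  3.021e-01  9.533e-01  4.708e-01]
 [ 1.000e-04  9.533e-01 -3.021e-01 -7.800e-03]
 [-1.000e+00 -2.000e-04 -9.000e-04  1.846e-01]
 [ 0.000e+00  0.000e+00  0.000e+00  1.000e+00]] [ 0.25854606 -0.40920774  0.52305586]
```

View pics/w4c.png

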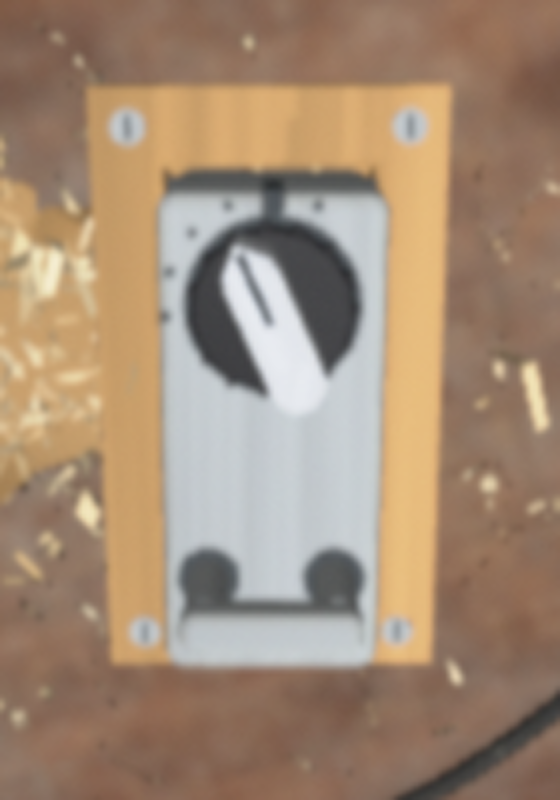

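View pics/s4.png

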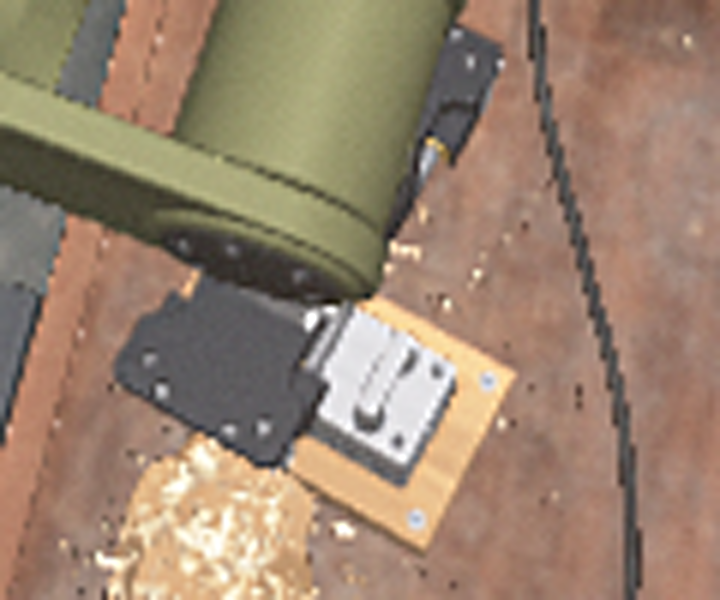

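```bash
python3 - <<'E'
from h import *
T=np.load("w4.npz")["T"]; c=camera("wrist"); TT=tool(); k=4
f=lambda u,v,z: (px2w(c,250+u/k,90+v/k,z,T))
P=np.array([f(u,v,.080)[:2] for u,v in [(160,193),(388,193),(372,667),(168,667)]])
d=(P[0]+P[1]-P[2]-P[3])/2
print("lock",P.mean(0),np.linalg.norm(d),np.linalg.norm(P[0]-P[1]),np.linalg.norm(P[2]-P[3]),np.degrees(np.arctan2(d[1],d[0])))
Q=np.array([f(u,v,.030)[:2] for u,v in [(88,86),(453,86),(433,663),(112,663)]])
d2=(Q[0]+Q[1]-Q[2]-Q[3])/2
print("holder",Q.mean(0),np.linalg.norm(d2),np.linalg.norm(Q[0]-Q[1]),np.degrees(np.arctan2(d2[1],d2[0])))
# bar grip nose/tail at top of bar z=.080+.028
n=f(234,243,.108);t=f(302,415,.108); print("nose,tail tool",TT[:3,:3].T@(n-TT[:3,3]),TT[:3,:3].T@(t-TT[:3,3]),np.linalg.norm(n-t))
nd=n-t; print("bar yaw",np.degrees(np.arctan2(nd[1],nd[0])),"mid",(n+t)[:2]/2)
# disc centre at z .088: extents left 186 right 361, y 217..~392
print("disc",f(273,303,.088), np.linalg.norm(f(186,303,.088)-f(361,303,.088)))
ctr=P.mean(0); u=d/np.linalg.norm(d); print("pred dial",ctr+.033*u,"shackle",ctr-.033*u)
E
```

```text
lock [ 0.47097984 -0.00761454] 0.11455423751972604 0.05002812273690944 0.05005978877527045 161.98431173093138
holder [ 0.47185015 -0.00792623] 0.16003345085107348 0.09200660151197274 162.63626176689877
nose,tail tool [ 0.0764181  -0.00738442 -0.04974232] [ 0.07634251  0.00648006 -0.01410114] 0.03824295414122064
bar yaw -176.3302987233792 mid [0.44001226 0.00146179]
disc [0.43829708 0.0029698  0.088     ] 0.03825547194367342
pred dial [0.43959777 0.00259161] shackle [ 0.50236191 -0.0178207 ]
```

The lock is seated about 0.9 mm from the holder's centre, aligned to 0.7°, and its apparent size fits the top face being at z=0.080. The nose at crop (234,243) points to the first dot left of the bar mark, so it is one notch counter-clockwise (-0.419). I'll grip the dial bar and turn it +24° clockwise.

Request:
step_arm(motion=[[[0, 0, 0, -8, 0, 0], [0, 0, 0, -8, 0, 0], [0, 0, 0, -8, 0, 0], [0, 0, 0, 0, 0, 0]]], fingers=0.045)

```text
time_s: 9.82
ee_pos: [0.471, -0.0078, 0.1848]
eef_rot: [2.926, 1.57, 3.038]
force: [0.0, -1.4, 0.5]
grip_width: 0.0574
```

```bash
python3 plan.py 0.4395 0.0024 0.0915 96.3
```

```text
pos [ 0.471  -0.0078  0.1848] yaw y 96.37 tilt 0.07
shift [ 0.0933  0.0136 -0.03  ] turn about x 0.07 F [ 0.  -1.4  0.5]
```

Request:
step_arm(motion=[[[0.015, 0.0068, -0.015, 0, 0, 0], [0.015, 0.0068, -0.015, 0, 0, 0], [0.02, 0, 0, 0, 0, 0], [0.015, 0, 0, 0, 0, 0], [0, 0, 0, 0, 0, 0], [0, 0, 0, 0, 0, 0]]], fingers=0.045)

```text
time_s: 10.58
ee_pos: [0.4402, 0.0023, 0.1209]
eef_rot: [-0.177, 1.57, -0.066]
force: [0.1, -0.2, -0.0]
grip_width: 0.045
```

```bash
python3 plan.py 0.4395 0.0024 0.0915 96.3; python3 - <<'E'
from h import *
c=camera("wrist"); cv2.imwrite("pics/w5.png",c["pixels"][:,:,::-1])
E
```

```text
pos [0.4402 0.0023 0.1209] yaw y 96.37 tilt 0.03
shift [ 0.0294  0.0002 -0.0007] turn about x 0.07 F [ 0.1 -0.2 -0. ]
```

View pics/w5.png

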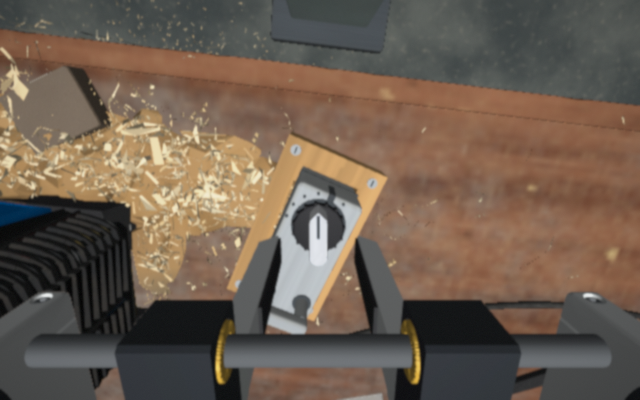

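Request:
step_arm(motion=[[[0.015, 0.0002, -0.0007, 0, 0, 0], [0.01, 0, 0, 0, 0, 0], [0.0035, 0, 0, 0, 0, 0], [0, 0, 0, 0, 0, 0], [0, 0, 0, 0, 0, 0]]])

```text
time_s: 11.25
ee_pos: [0.4393, 0.0025, 0.0922]
eef_rot: [-0.256, 1.57, -0.144]
force: [0.0, 0.3, 0.5]
grip_width: 0.0451
```

Request:
step_arm(motion=[[[0, 0, 0, 0, 0, 0], [0, 0, 0, 0, 0, 0], [0, 0, 0, 0, 0, 0], [0, 0, 0, 0, 0, 0], [0, 0, 0, 0, 0, 0], [0, 0, 0, 0, 0, 0]]], fingers=0.005, squeeze=25)

```text
time_s: 12.0
ee_pos: [0.4392, 0.0025, 0.092]
eef_rot: [-0.642, 1.571, -0.53]
force: [-0.6, -1.1, 0.9]
grip_width: 0.0119
```

```bash
python3 plan.py 0.4395 0.0024 0.0915 96.3; python3 - <<'E'
from h import *
print(get_obs()["moment"])
c=camera("wrist"); cv2.imwrite("pics/w6.png",c["pixels"][:,:,::-1])
E
```

```text
pos [0.4392 0.0025 0.092 ] yaw y 96.41 tilt 0.01
shift [ 0.0005 -0.0001  0.0003] turn about x 0.11 F [-0.6 -1.1  0.9]
[-0.09573988  0.02153027  0.00261869]
```

View pics/w6.png

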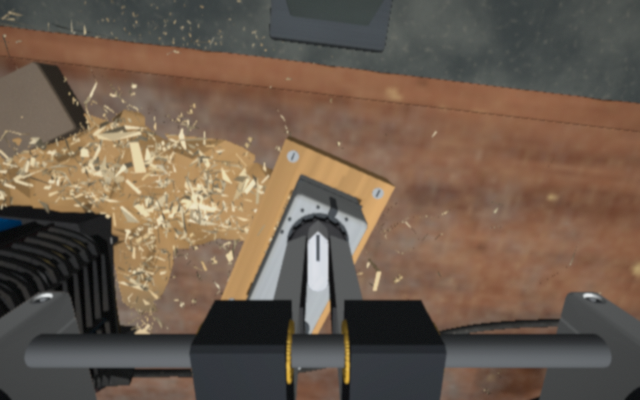

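The bar is gripped (opening 11.9 mm) with its nose straight up in the image at (318,237). Now turning clockwise one click.

Request:
step_arm(motion=[[[0, 0, 0, 4, 0, 0], [0, 0, 0, 5, 0, 0], [0, 0, 0, 5, 0, 0], [0, 0, 0, 5, 0, 0], [0, 0, 0, 5, 0, 0], [0, 0, 0, 0, 0, 0], [0, 0, 0, 0, 0, 0]]])

```text
time_s: 12.92
ee_pos: [0.4387, 0.0026, 0.0918]
eef_rot: [-2.798, 1.57, -3.102]
force: [-4.5, 0.5, 3.2]
grip_width: 0.0158
```

```bash
python3 plan.py 0.4395 0.0024 0.0915 72.3; python3 - <<'E'
from h import *
print(get_obs()["moment"],get_obs()["grip_width"])
c=camera("wrist"); crop(c["pixels"],220,80,420,380,2,"pics/w7.png")
E
```

```text
pos [0.4387 0.0026 0.0918] yaw y 72.55 tilt 0.06
shift [0.0003 0.0001 0.0008] turn about x 0.25 F [-4.5  0.5  3.2]
[-0.00726166  0.94020942  0.6409213 ] 0.015821147897870945
```

View pics/w7.png

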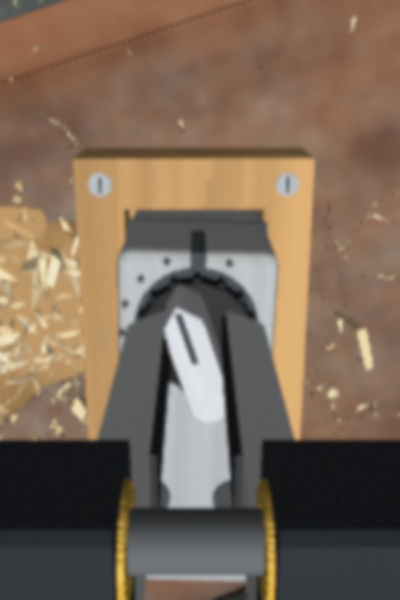

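The bar slipped about 13° in the pads (opening 15.8 mm), so the dial is only halfway. Raising the squeeze should straighten the bar in the pads.

Request:
step_arm(motion=[[[0, 0, 0, 0, 0, 0], [0, 0, 0, 0, 0, 0], [0, 0, 0, 0, 0, 0], [0, 0, 0, 0, 0, 0]]], squeeze=60)

```text
time_s: 13.48
ee_pos: [0.4394, 0.0025, 0.0921]
eef_rot: [0.416, 1.57, 0.109]
force: [0.3, 0.6, 3.1]
grip_width: 0.0116
```

```bash
python3 plan.py 0.4395 0.0024 0.0915 72.3; python3 - <<'E'
from h import *
print(get_obs()["moment"],get_obs()["grip_width"])
c=camera("wrist"); crop(c["pixels"],220,80,420,380,2,"pics/w8.png")
E
```

```text
pos [0.4394 0.0025 0.0921] yaw y 72.42 tilt 0.05
shift [ 0.0006 -0.0001  0.0001] turn about x 0.12 F [0.3 0.6 3.1]
[ 0.1085525  -0.11730143 -0.04634366] 0.01159199939466834
```

View pics/w8.png

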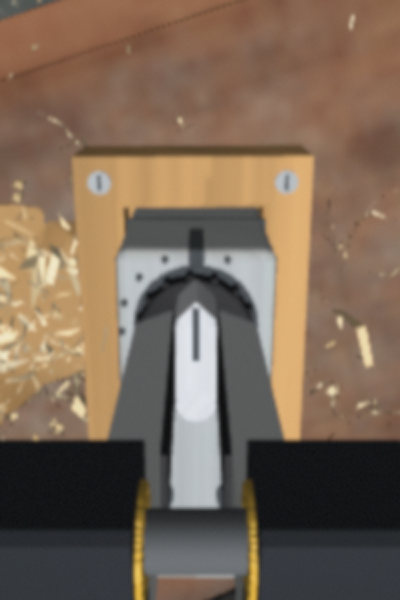

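The bar snapped straight and the nose points at the bar mark (crop 196,240), with the moment near zero. I'll release, rise and check.

Request:
step_arm(motion=[[[0, 0, 0, 0, 0, 0], [0, 0, 0, 0, 0, 0], [0, 0, 0, 0, 0, 0], [0, 0, 0, 0, 0, 0], [-0.02, 0, 0, 0, 0, 0], [-0.03, 0, 0, 0, 0, 0], [-0.04, 0, 0, 0, 0, 0], [0, 0, 0, 0, 0, 0], [0, 0, 0, 0, 0, 0]]], fingers=0.045)

```text
time_s: 14.65
ee_pos: [0.4388, 0.0025, 0.1812]
eef_rot: [-2.872, 1.57, 3.104]
force: [-0.1, 1.1, 0.1]
grip_width: 0.0447
```

```bash
python3 plan.py 0.5024 -0.0178 0.0895 162.3; python3 - <<'E'
from h import *
T=tool(); c=camera("wrist"); np.savez("w9.npz",T=T@c["T_tool_cam"]); cv2.imwrite("pics/w9.png",c["pixels"][:,:,::-1])
crop(c["pixels"],250,120,390,320,4,"pics/w9c.png")
print(get_obs()["qpos"].round(3))
E
```

```text
pos [0.4388 0.0025 0.1812] yaw y 72.42 tilt 0.05
shift [ 0.0917 -0.0001  0.0668] turn about x -89.88 F [-0.1  1.1  0.1]
[-0.078  0.075  1.848 -0.     1.22  -1.342]
```

View pics/w9.png

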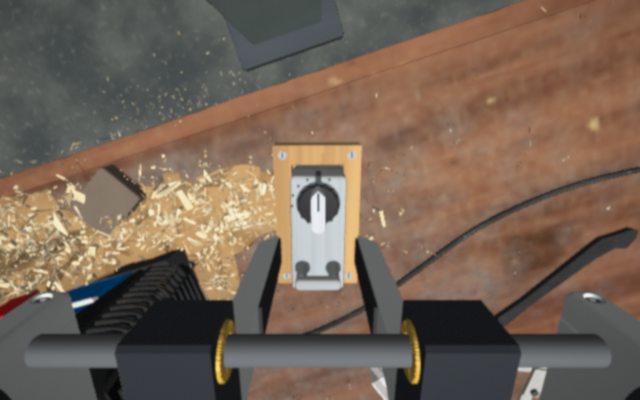

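View pics/w9c.png

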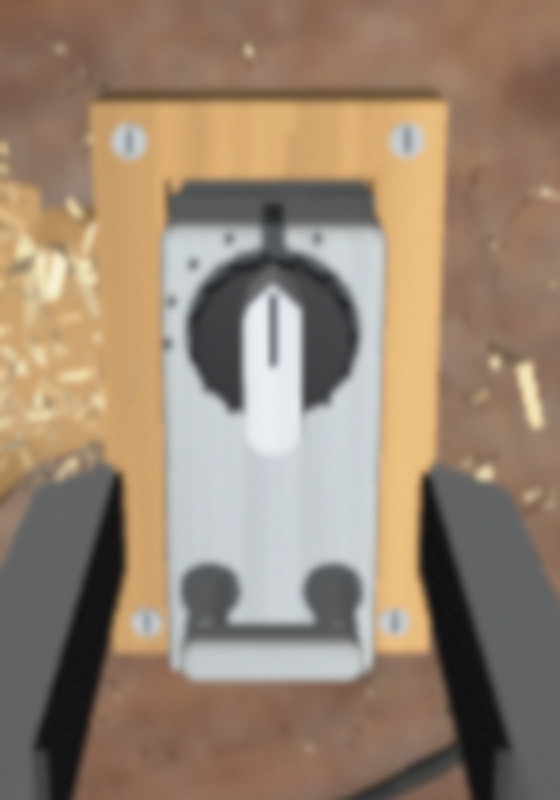

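The dial is at the mark (nose at crop (273,288), mark at (273,225)). For the shackle I turn +90°, because yaw +90 would break the joint 6 range. First I'll check the height of the black machine beside the holder.

```bash
python3 - <<'E'
from h import *
im=cv2.imread("pics/top0.png")[:,:,::-1]; crop(im,470,120,600,210,5,"pics/mt.png")
im=cv2.imread("pics/w9.png")[:,:,::-1]; crop(im,90,230,230,330,5,"pics/mw.png")
E
```

```text
(no output)
```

View pics/mt.png

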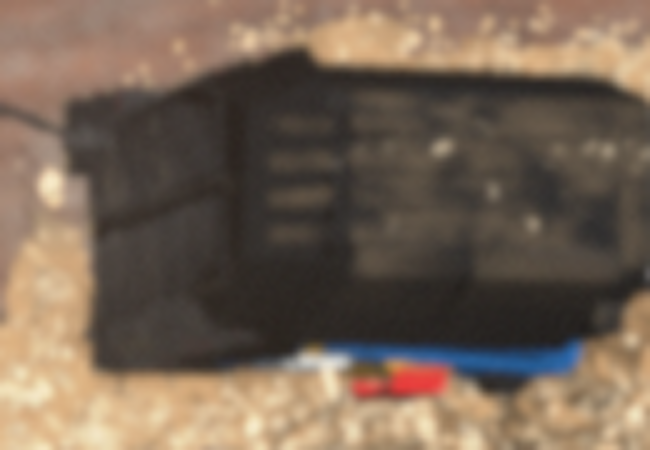

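View pics/mw.png

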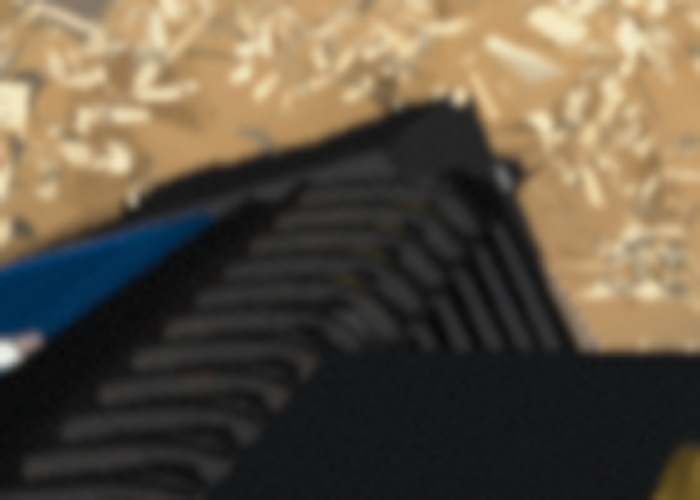

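```bash
python3 - <<'E'
from h import *
T=np.load("w9.npz")["T"]; c=camera("wrist"); t=camera("top")
for z in (0,.05,.1,.15,.19): print(z,"w9 corner",px2w(c,183.6,250,z,T)[:2].round(3),"ridge",px2w(c,90+390/5,230+160/5,z,T)[:2].round(3),"top corner",px2w(t,489,193.6,z)[:2].round(3),"top far",px2w(t,485,140,z)[:2].round(3), "top ridge", px2w(t,470+240/5,120+90/5,z)[:2].round(3))
E
```

```text
0 w9 corner [ 0.471 -0.182] ridge [ 0.48  -0.207] top corner [ 0.467 -0.183] top far [ 0.635 -0.175] top ridge [ 0.644 -0.278]
0.05 w9 corner [ 0.455 -0.153] ridge [ 0.463 -0.175] top corner [ 0.462 -0.161] top far [ 0.623 -0.153] top ridge [ 0.632 -0.253]
0.1 w9 corner [ 0.44  -0.124] ridge [ 0.446 -0.142] top corner [ 0.456 -0.14 ] top far [ 0.611 -0.132] top ridge [ 0.619 -0.228]
0.15 w9 corner [ 0.424 -0.095] ridge [ 0.43 -0.11] top corner [ 0.451 -0.118] top far [ 0.598 -0.111] top ridge [ 0.606 -0.202]
0.19 w9 corner [ 0.412 -0.071] ridge [ 0.416 -0.083] top corner [ 0.446 -0.101] top far [ 0.589 -0.094] top ridge [ 0.596 -0.182]
```

The machine starts beyond y=-0.094 even in the worst case and the gripper reaches only -0.081, so it is clear. Turning now.

Request:
step_arm(motion=[[[0, 0, 0.02, 0, 0, 0], [0, 0, 0.03, 0, 0, 0], [0, 0, 0.0168, 10, 0, 0], [0, 0, 0, 10, 0, 0], [0, 0, 0, 10, 0, 0], [0, 0, 0, 10, 0, 0], [0, 0, 0, 10, 0, 0], [0, 0, 0, 10, 0, 0], [0, 0, 0, 10, 0, 0], [0, 0, 0, 10, 0, 0], [0, 0, 0, 10, 0, 0], [0, 0, 0, 0, 0, 0]]], fingers=0.04)

```text
time_s: 16.3
ee_pos: [0.5026, -0.0177, 0.1812]
eef_rot: [-1.351, 1.57, 3.056]
force: [-0.3, 0.1, 0.7]
grip_width: 0.0401
```

```bash
python3 plan.py 0.5024 -0.0178 0.0895 -17.7; python3 - <<'E'
from h import *
T=tool(); c=camera("wrist"); np.savez("w10.npz",T=T@c["T_tool_cam"]); cv2.imwrite("pics/w10.png",c["pixels"][:,:,::-1])
crop(c["pixels"],240,130,440,280,4,"pics/w10c.png")
E
```

```text
pos [ 0.5026 -0.0177  0.1812] yaw y -17.53 tilt 0.07
shift [ 0.0917 -0.      0.0001] turn about x 0.17 F [-0.3  0.1  0.7]
```

View pics/w10.png

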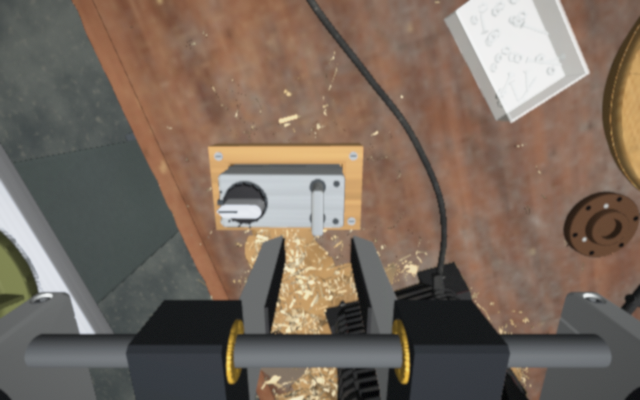

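View pics/w10c.png

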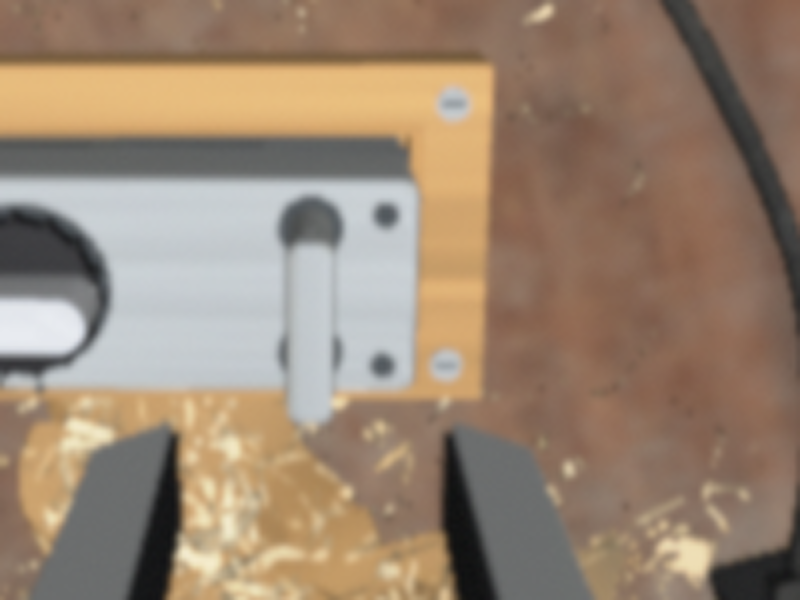

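```bash
python3 - <<'E'
from h import *
T=np.load("w10.npz")["T"]; c=camera("wrist"); TT=tool()
for u,v in [(311,242),(311,422)]:
  p=px2w(c,240+u/4,130+v/4,.114,T); print(TT[:3,:3].T@(p-TT[:3,3]))
E
```

```text
[ 0.06745804  0.00076506 -0.019864  ]
[0.06746639 0.00065758 0.01894584]
```

Request:
step_arm(motion=[[[0.03, 0.0005, -0.0004, 0.1, 0, 0], [0.03, 0, 0, 0, 0, 0], [0.02, 0, 0, 0, 0, 0], [0.008, 0, 0, 0, 0, 0], [0.0035, 0, 0, 0, 0, 0], [0, 0, 0, 0, 0, 0]]])

```text
time_s: 17.15
ee_pos: [0.5037, -0.0175, 0.0909]
eef_rot: [1.781, 1.57, -0.098]
force: [0.5, 0.3, 0.6]
grip_width: 0.04
```

Request:
step_arm(motion=[[[0, 0, 0, 0, 0, 0], [0, 0, 0, 0, 0, 0], [0, 0, 0, 0, 0, 0], [0, 0, 0, 0, 0, 0], [0, 0, 0, 0, 0, 0]]], fingers=0.0, squeeze=60)

```text
time_s: 17.77
ee_pos: [0.5032, -0.0174, 0.0905]
eef_rot: [-1.54, 1.57, 2.863]
force: [-4.5, 1.7, 4.8]
grip_width: 0.0095
```

```bash
python3 plan.py 0.5024 -0.0178 0.0895 -17.7; python3 - <<'E'
from h import *
print(get_obs()["moment"],get_obs()["grip_width"])
c=camera("wrist"); cv2.imwrite("pics/w11.png",c["pixels"][:,:,::-1])
E
```

```text
pos [ 0.5032 -0.0174  0.0905] yaw y -17.68 tilt 0.03
shift [ 0.001  -0.0006  0.0007] turn about x 0.02 F [-4.5  1.7  4.8]
[ 0.19756234  0.96478152 -0.03848934] 0.009466867548216363
```

View pics/w11.png

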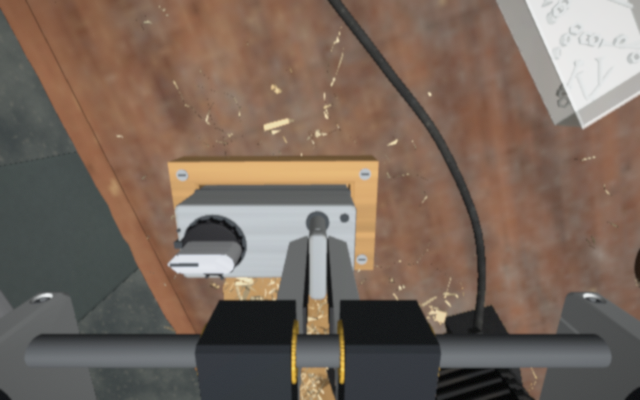

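Request:
step_arm(motion=[[[-0.001, -0.0005, 0, 0, 0, 0], [-0.002, 0, 0, 0, 0, 0], [-0.002, 0, 0, 0, 0, 0], [-0.002, 0, 0, 0, 0, 0], [-0.002, 0, 0, 0, 0, 0], [-0.002, 0, 0, 0, 0, 0], [-0.002, 0, 0, 0, 0, 0], [-0.002, 0, 0, 0, 0, 0], [-0.002, 0, 0, 0, 0, 0], [-0.001, 0, 0, 0, 0, 0], [0, 0, 0, 0, 0, 0], [0, 0, 0, 0, 0, 0]]])

```text
time_s: 19.32
ee_pos: [0.5029, -0.0173, 0.1084]
eef_rot: [-1.5, 1.571, 2.904]
force: [-2.0, 1.4, -0.4]
grip_width: 0.0094
```

```bash
python3 plan.py 0.5024 -0.0178 0.1105 -17.7; python3 - <<'E'
from h import *
print(get_obs()["moment"],get_obs()["grip_width"])
c=camera("wrist"); cv2.imwrite("pics/w12.png",c["pixels"][:,:,::-1])
E
```

```text
pos [ 0.5029 -0.0173  0.1084] yaw y -17.69 tilt 0.0
shift [-0.0021 -0.0003  0.0006] turn about x 0.01 F [-2.   1.4 -0.4]
[ 0.01740008  0.49629019 -0.00902747] 0.0094171547852744
```

View pics/w12.png

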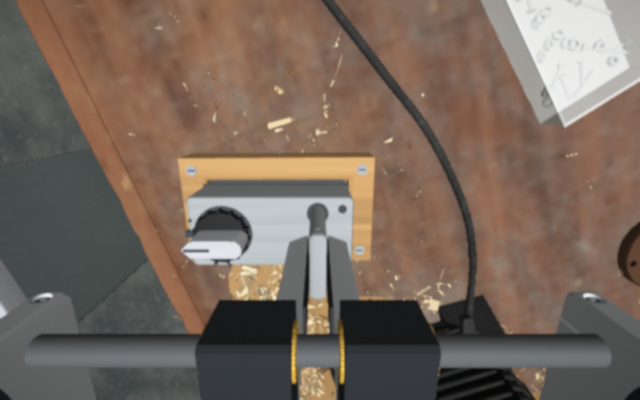

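TCP rose 18 mm with almost no load while the lock stayed seated, so the shackle is sliding out. Continuing up.

Request:
step_arm(motion=[[[-0.001, 0, 0, 0, 0, 0], [-0.001, 0, 0, 0, 0, 0], [-0.001, 0, 0, 0, 0, 0], [-0.001, 0, 0, 0, 0, 0], [-0.002, 0, 0, 0, 0, 0], [-0.002, 0, 0, 0, 0, 0], [-0.002, 0, 0, 0, 0, 0], [-0.002, 0, 0, 0, 0, 0], [0, 0, 0, 0, 0, 0]]])

```text
time_s: 20.5
ee_pos: [0.503, -0.0173, 0.1206]
eef_rot: [1.695, 1.571, -0.185]
force: [-1.1, 0.6, -5.4]
grip_width: 0.0092
```

```bash
python3 plan.py 0.5024 -0.0178 0.240 -17.7; python3 - <<'E'
from h import *
print(get_obs()["moment"],get_obs()["grip_width"])
c=camera("wrist"); cv2.imwrite("pics/w13.png",c["pixels"][:,:,::-1])
E
```

```text
pos [ 0.503  -0.0173  0.1206] yaw y -17.68 tilt 0.02
shift [-0.1194 -0.0004  0.0006] turn about x 0.02 F [-1.1  0.6 -5.4]
[-0.05381342 -0.02445079 -0.00428681] 0.009161212325063707
```

View pics/w13.png

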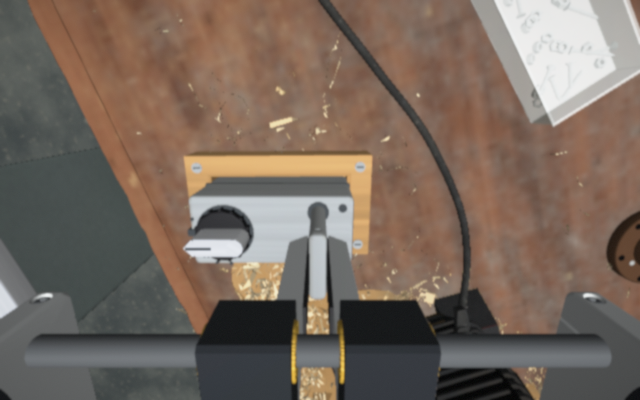

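The full weight (about 5 N) is now on the shackle, nothing is jamming, and the lock is rising. Lifting out.

Request:
step_arm(motion=[[[-0.004, 0, 0, 0, 0, 0], [-0.006, 0, 0, 0, 0, 0], [-0.008, 0, 0, 0, 0, 0], [-0.01, 0, 0, 0, 0, 0], [-0.014, 0, 0, 0, 0, 0], [-0.016, 0, 0, 0, 0, 0], [-0.018, 0, 0, 0, 0, 0], [-0.018, 0, 0, 0, 0, 0], [-0.014, 0, 0, 0, 0, 0], [-0.01, 0, 0, 0, 0, 0], [-0.006, 0, 0, 0, 0, 0], [-0.003, 0, 0, 0, 0, 0]]])

```text
time_s: 22.05
ee_pos: [0.5029, -0.0173, 0.2475]
eef_rot: [-1.375, 1.57, 3.029]
force: [0.8, -0.9, -5.8]
grip_width: 0.0094
```

Request:
step_arm(motion=[[[0, 0, 0, 0, 0, 0], [0, 0, 0, 0, 0, 0], [0, 0, 0, 0, 0, 0], [0, 0, 0, 0, 0, 0], [0, 0, 0, 0, 0, 0], [0, 0, 0, 0, 0, 0], [0, 0, 0, 0, 0, 0], [0, 0, 0, 0, 0, 0]]])

```text
time_s: 23.05
ee_pos: [0.5029, -0.0173, 0.2475]
eef_rot: [1.594, 1.571, -0.286]
force: [0.6, 0.1, -5.3]
grip_width: 0.0095
```

```bash
python3 plan.py 0.5024 -0.0178 0.240 -17.7; python3 - <<'E'
from h import *
print(get_obs()["moment"],get_obs()["grip_width"])
c=camera("wrist"); cv2.imwrite("pics/w14.png",c["pixels"][:,:,::-1])
c=camera("scene"); crop(c["pixels"],240,200,390,350,4,"pics/s14.png")
E
```

```text
pos [ 0.5029 -0.0173  0.2475] yaw y -17.68 tilt 0.0
shift [ 0.0075 -0.0004  0.0006] turn about x 0.02 F [ 0.6  0.1 -5.3]
[-0.15600607 -0.10249138 -0.02237174] 0.009529360069977637
```

View pics/w14.png

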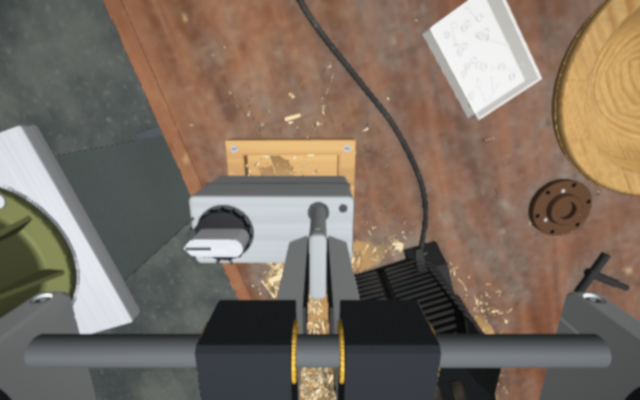

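View pics/s14.png

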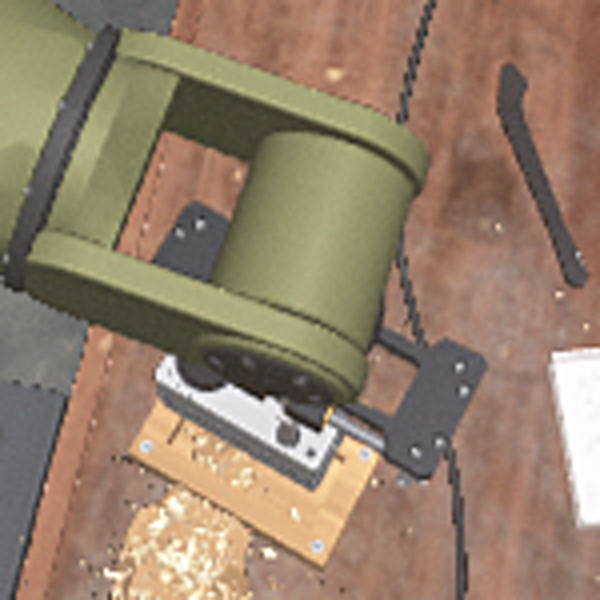

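The open lock hangs level and clear of the pocket, with the dial bar still parallel to its length. The readings are steady, so I'm handing in.

```bash
python3 - <<'E'
from station import ticket
print(ticket.hand_in())
E
```

```text
the job is handed in; nothing more can be done
None
```

The job is handed in at about 23 s of the 72 s allowed. The arm is still holding the open lock in the air by its shackle.

- **Seating:** I chose the steel-coloured lock, not the green look-alike, and set it in the pocket within about 1 mm and 0.7° of the holder. I estimated both from the wrist camera after letting go.
- **Dial:** It needed one click clockwise. At 25 N the bar slipped about 13° in the pads. At 60 N it straightened and snapped to the bar mark, and a picture after release showed the nose on the mark.
- **Shackle:** It drew out 18 mm with almost no load. Further up, the wrist carried about 5 N, which is the lock's weight, with no sign of jamming.

**Last checks:**
- The TCP is at z = 0.2475 m, which puts the lock's underside at about 0.14 m if the shackle is drawn its full 20 mm.
- The load is steady at about 5.3 N and the fingers are at 9.5 mm.
- The pictures show the lock level, clear of the holder, and the dial still on the mark.

The slip was the only thing that went wrong. No reading gave the shackle travel or dial angle directly, so I judged those from the pictures, the TCP height and the forces.

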